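# Run the copper-ring inspection turntable at viewing speed and park it at its pointer

### The arm

A 7-joint arm with a two-finger parallel gripper is mounted at the origin on the work surface. World frame = base frame: x ahead of the robot, y to its left, z up, the work surface at z = 0. Lengths are in m, angles in rad, forces in N, time in s.
With the tool pointing down it reaches from about 0.35 to 0.9 m from the base axis. Payload 8.1 kg.
Tool frame: the origin (TCP) lies midway between the tips of the shut fingers; the grasp point (between the pads) lies 19 mm behind it; z points along the fingers, y is the line along which they close (so a half turn about z gives the same grasp; the last joint's range is limited). The gripper opens to 85 mm and grips with 20 to 120 N. Pads are 22 mm wide; open, the fingers measure 114 mm over their backs; the gripper's body (76 mm by 85 mm) begins 54 mm behind the grasp point. The pads swing forward as they close: fully open they stand 13 mm farther back than shut.
Start: joints at [-1.353, 0.434, 0.025, 1.573, -0.012, 1.134, -0.075], TCP at [0.197, 0.593, 0.231] pointing down, gripper open.
Joint ranges: [-2.62, 2.62], [-0.44, 2.09], [-1.27, 1.32], [0.08, 2.57], [-1.32, 4.46], [0.12, 2], [-2.74, 2.74]. Speed limits (rad/s): [2.22, 2.22, 3.01, 3.01, 3.14, 3.14, 3.14].

### API

Orientations are given as a unit quaternion [x, y, z, w].
In Python, from bench import manip gives the robot as it stands.
- The arm moves only by the tool apply_moves, never from a script. Its argument "deltas" is one flat list of numbers, 7 for each row, row after row: the shift along the world's x, y, z each as a share of 500 mm, from -1 to 1, then the turn, a rotation vector about the world's x, y, z each as a share of 90 degrees, from -1 to 1, then the opening, from -1 (shut) to 1 (fully open). In form: [x, y, z, ax, ay, az, fingers, x, y, z, ax, ay, az, fingers, ...]. A call has 1 to 12 rows; each row is the pose to reach, as a shift and turn from the pose commanded when the call began; what a row does not reach only later rows make up. A row lasts 1/8 s, in which the tool goes at most 62.5 mm and 10.7 degrees, less where a joint would pass 70% of its speed; a pose out of reach is approached as far as the arm can. A call with a number of a shift or a turn outside -1 to 1 is refused whole. A call with a gripper value outside its range is refused whole. The fingers move at their own pace and stop on an object; "grip_force" is the grip in N (left out, the last holds). Time passes only in rows, so rows that repeat a pose let the fingers close. It gives the time, the measured TCP pose, the force, the opening and the grip force at its end, in the units of the state.
- manip.get_state(): the state, without advancing time (a new reading comes with each control period).
- manip.capture(name): name is "scene" or "top"; returns the picture (384x512x3 uint8, blue, green, red); there is no depth.
- manip.calibration(name): a dict with "vfov" (degrees; the focal length in pixels is half the picture's height over the tangent of half this angle, whatever the lens; pixels are square), "cx", "cy" (the principal point, pixels), "world_from_camera" (4x4, takes a point from camera to world coordinates). Camera axes: x right, y down, z forward; pixel columns grow to the right and rows downward; lengths in m; the calibration is good to about 2 mm. A picture is of the moment at which its call begins. calibration takes no time and is no camera call.
- manip.job_done(): hands the job in; it is judged then, once.
Trained networks look in the newest picture that a camera, given by its name, has taken for a name from the list of things; names that differ only in an ending like _2 or _b are one class to them, and where a whole thing is asked for, a point or a joint stands for the part that bears it (a point fixed in the world has none). Each returns a list of dicts, best first, with "conf" (0 to 1); they miss things now and then, are a little off and sometimes report something else, mostly with a low value. They report only what shows in the picture. A call takes as long as a camera call.
- manip.regions_of(target, camera): "mask" (384x512 bool, what is visible of it).
- manip.landmark_of(target, camera): "position" ([x, y, z] in m, in world coordinates, good to about 4 mm: a listed point, or the origin of a listed thing).
The state is a dict: "time": time; "qpos": joint angles; "joint_velocities": joint speeds; "effort": joint torques, N m; "position": TCP position; "tool_rot": TCP orientation; "wrist_force": force on the tool from outside, world axes, zero at the start; "ft_torque": the same for the moment, N m; "opening": opening from 0.0 (shut) to 1.0 (fully open); "grip_force": force on a finger pad.
Only numpy, scipy, OpenCV 4.12 (cv2) and the standard library are available. Lean on these libraries where they do the work, as an engineer would, in place of code of your own. Each camera call takes 0.05 s, during which the arm holds its last target. There are 200 camera calls.

### The job

Take the crank knob of the inspection turntable and wind the round steel platter counter-clockwise (seen from above) up to 1.2 rad/s, keeping the platter itself turning between 1.0 and 1.4 rad/s for at least 5 seconds on end so the ring stacks can be inspected, and never letting it race beyond 1.8 rad/s. Then bring it to a stop with the tab on its rim right in front of the fixed pointer, let go of the knob and leave everything at rest. The crank drives through a slipping clutch, so watch the platter, not the crank; work by the knob alone, leave the platter, the drag shoe and the things around untouched.

Things in the scene. Friction and masses are not known exactly. Their poses are not given: they have to be found in the camera images.
- turntable (a joint): Absolute angle (rad, unlimited, counts turns) of the platter about its vertical axis relative to the stand, growing counter-clockwise seen from above. At 0 and every multiple of 2 pi the rim tab is exactly in front of the pointer. Inertia about 0.06 kg m2 (hidden, 0.75 to 1.3 times). Light bearing; with the shoe's friction it coasts 0.4 to 2 s, then stays
- crank (a joint): Angle (rad, unlimited) of the crank relative to the PLATTER (not the stand), growing counter-clockwise; at 0 the knob lies over the tab's direction. Between them is a viscous slipping clutch: torque on the platter = 0.12 N m per rad/s of crank speed relative to the platter. At steady speed the crank must run about 0.3 to 1.6 rad/s faster than the platter; a stopped crank brakes it
- knob (a point): Middle of the black crank grip: upright cylinder 24 mm across, 56 mm tall, spinning freely on its pin, 80 mm from the platter's axis; this point is 160 mm above the bench, 26 mm below the grip's top. The crank arm below it (22 mm wide, top 128 mm above the bench) runs to a hub cap 48 mm across, top 132 mm. All else on the turntable is below 120 mm. Turns any number of times
- stand: Grey square base plate 380 x 380 mm, 14 mm thick, fixed to the bench; origin at the centre of its underside, on the vertical axis of platter and crank. Its +x axis points from that axis to the pointer; the drag shoe's guide is on its +y side. Its place and yaw vary
- platter: Round bare-steel platter 300 mm across, 9 mm thick, top 40 mm above the bench, about 5.5 kg, with a hub post and three dark upright mandrels (27 mm thick, tops 98 mm above the bench, 70 mm from the axis) carrying 6, 9 and 4 copper rings; origin on the axis at bench height, x axis towards the rim tab
- shoe: Loose brass drag weight 40 x 32 x 30 mm with a 20 mm button (top 82 mm above the bench), resting on the platter 118 mm from the axis in a fixed aluminium guide with slick walls; gives a steady dry friction torque on the platter of 0.03 to 0.18 N m (hidden). Origin under its centre. Leave alone
- tab (a point): Outer end of the flat steel tab 40 mm wide that projects 29 mm from the platter's rim; the point is 168 mm from the axis, 36 mm above the bench
- pointer (a point): The point in front of the fixed pointer (a dark upright steel blade 36 mm wide with a pointed top 86 mm above the bench, 187 mm from the axis, just outside the rim) where the tab's point stands when parked; 168 mm from the axis, 36 mm above the bench
- jar: Bystander: jar 36 mm across, 50 mm high, standing on the base plate's corner between pointer and shoe, origin under its centre. Leave alone
- stack: Bystander: stack of copper rings 33 mm across, 36 mm high, standing on the base plate's other corner on the pointer's side, origin under its centre. Leave alone
- mandrel_a: Bystander: dark steel mandrel 148 mm tall with copper rings, standing on the left of the bench, origin under its centre. Leave alone
- mandrel_b: Bystander: same, on the right of the bench. Leave alone
- ring_a: Bystander: copper ring 44 mm across lying on the left of the bench. Leave alone
- ring_b: Bystander: copper ring 44 mm across lying on the right of the bench. Leave alone
- tray: Bystander: white tray 180 x 140 x 30 mm of copper rings on the left of the bench. Leave alone

How it is judged:
By the outcome, as a careful person would: the job done as asked, in the order asked, and still so for the second after the job is handed in, with the robot touching nothing.
It also fails if it takes over 64 s, if anything falls off the work surface, if the arm or the gripper's body presses on something with over 40 N, if the wrist force passes 120 N, or if a joint passes its speed limit or range.

## Working session

There is one attempt and no reset: what is moved stays moved. The work goes in short steps, Python scripts to look and compute and a tool call to move; the robot and the scene stay as the last step left them, time stands still between calls to the robot, and variables do not carry over. Pictures are saved under pics/ and viewed, at most 10 in all, crops included, and the job is handed in when it is done.

Besides the shell and the picture viewer there is one more tool, called by a JSON object that holds its "op" and its "data". apply_moves: Moves the arm, as the interface text tells. Shift numbers are shares of 500 mm and turn numbers shares of 90 degrees, none past 1 either way. Its arguments: {"type":"object","properties":{"deltas":{"type":"array"},"grip_force":{"type":"number"}},"required":["deltas"]}

```bash
mkdir -p pics
cat > h.py <<'E'
import numpy as np, cv2
from bench import manip
def lm(t,c):
    r=manip.landmark_of(t,c)
    return [(np.round(d["position"],4).tolist(),round(d["conf"],2)) for d in r[:2]]
def project(p,c):
    k=manip.calibration(c); T=np.linalg.inv(np.array(k["world_from_camera"])); q=T[:3,:3]@np.array(p)+T[:3,3]
    f=192/np.tan(np.radians(k["vfov"])/2); return k["cx"]+f*q[0]/q[2],k["cy"]+f*q[1]/q[2]
def ray(u,v,c):
    k=manip.calibration(c); T=np.array(k["world_from_camera"]); f=192/np.tan(np.radians(k["vfov"])/2)
    return T[:3,3],T[:3,:3]@np.array([(u-k["cx"])/f,(v-k["cy"])/f,1])
def atz(u,v,z,c):
    o,d=ray(u,v,c); return o+d*(z-o[2])/d[2]
E
python3 - <<'E'
from h import *
s=manip.get_state(); print({k:np.round(v,3).tolist() for k,v in s.items()})
a=[]
for c in ("scene","top"):
    im=manip.capture(c); cv2.imwrite(f"pics/{c}0.png",im); a.append(im)
    print(c,manip.calibration(c)["vfov"],np.round(manip.calibration(c)["world_from_camera"],3).tolist())
    for t in ("knob","stand","platter","tab","pointer","shoe","jar","stack","turntable"): print(t,lm(t,c))
E
```

```text
{'time': 0.0, 'qpos': [-1.353, 0.435, 0.025, 1.574, -0.012, 1.134, -0.075], 'joint_velocities': [-0.001, 0.002, 0.0, -0.0, -0.001, 0.001, 0.001], 'effort': [0.0, -67.047, 1.026, -31.622, 0.016, 0.012, 0.0], 'position': [0.197, 0.593, 0.231], 'tool_rot': [0.16, 0.987, -0.001, -0.0], 'wrist_force': [-0.153, -0.48, -0.121], 'ft_torque': [0.051, 0.068, 0.04], 'grip_force': 0.0, 'opening': 1.002}
scene 48.0197699443466 [[-0.398, 0.593, -0.699, 1.53], [0.917, 0.249, -0.311, 0.425], [-0.011, -0.765, -0.643, 0.987], [0.0, 0.0, 0.0, 1.0]]
knob [([0.4421, 0.0678, 0.1566], 0.58)]
stand [([0.5251, 0.0676, 0.0012], 0.56)]
platter [([0.524, 0.062, 0.0003], 0.69)]
tab [([0.6481, -0.0481, 0.0357], 0.67), ([0.6313, -0.1304, 0.012], 0.44)]
pointer [([0.6834, 0.0245, 0.0359], 0.78), ([0.6511, -0.0479, 0.0334], 0.47)]
shoe [([0.553, 0.1812, 0.0383], 0.61)]
jar [([0.7197, 0.1756, 0.0118], 0.69)]
stack [([0.633, -0.1311, 0.0108], 0.57)]Traceback (most recent call last):
  File "<stdin>", line 7, in <module>
  File "h.py", line 4, in lm
    r=manip.landmark_of(t,c)
ValueError: it knows: jar, knob, mandrel, platter, pointer, ring, shoe, stack, stand, tab, tray
```

Run:
```python
from h import *
c="top"
im=manip.capture(c); cv2.imwrite(f"pics/{c}0.png",im)
print(c,manip.calibration(c)["vfov"],np.round(manip.calibration(c)["world_from_camera"],3).tolist())
for t in ("knob","stand","platter","tab","pointer","shoe","jar","stack"): print(t,lm(t,c))
s=cv2.imread("pics/scene0.png")
cv2.imwrite("pics/both.png",cv2.resize(np.vstack([s,im]),None,fx=.78,fy=.78))
```

```text
top 46.64520543623775 [[0.078, -0.976, 0.203, 0.252], [-0.997, -0.077, 0.013, 0.025], [0.003, -0.203, -0.979, 1.675], [0.0, 0.0, 0.0, 1.0]]
knob [([0.4398, 0.0632, 0.1612], 0.52)]
stand [([0.5258, 0.067, -0.0005], 0.91), ([0.6334, -0.1304, 0.0155], 0.21)]
platter [([0.521, 0.0641, -0.0001], 0.71)]
tab [([0.65, -0.0501, 0.034], 0.95)]
pointer [([0.6855, 0.0223, 0.0368], 0.91), ([0.4198, -0.4889, -0.0012], 0.55)]
shoe [([0.5576, 0.1776, 0.044], 0.42)]
jar [([0.7189, 0.1726, 0.0182], 0.65)]
stack [([0.6381, -0.1305, 0.0163], 0.62)]
```

View pics/both.png

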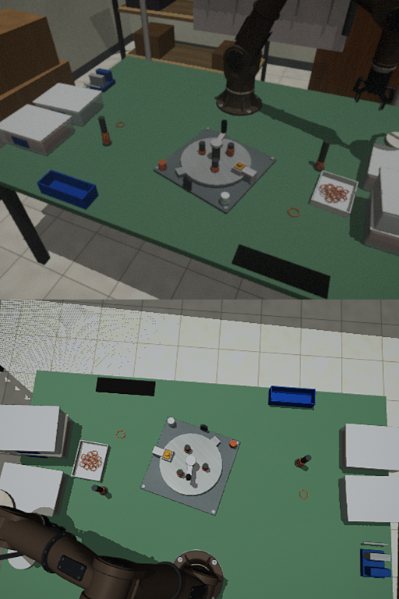

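The picture shows the turntable unobstructed in both views. In the top picture the platter is centred near (192, 463), and the tab with its yellow block is on the lower-left side there. The black knob is on the robot's side. One more refinement of the axis, the knob and the angle.

```bash
cat >> h.py <<'E'
def fitc(P):
    A=np.c_[2*P,np.ones(len(P))]; s=np.linalg.lstsq(A,(P**2).sum(1),rcond=None)[0]; return s[:2],np.sqrt(s[2]+s[:2]@s[:2])
def unwrap(im,c,ctr,yaw,r,z,n=360):
    "polar picture: rows radii r, columns angle 0..360 deg from stand +x"
    a=np.radians(np.arange(n)*360/n)+yaw
    k=manip.calibration(c); T=np.linalg.inv(np.array(k["world_from_camera"])); f=192/np.tan(np.radians(k["vfov"])/2)
    P=np.stack([ctr[0]+np.outer(r,np.cos(a)),ctr[1]+np.outer(r,np.sin(a)),np.full((len(r),n),z)],-1)
    q=P@T[:3,:3].T+T[:3,3]
    return cv2.remap(im,(k["cx"]+f*q[...,0]/q[...,2]).astype(np.float32),(k["cy"]+f*q[...,1]/q[...,2]).astype(np.float32),cv2.INTER_LINEAR)
E
python3 - <<'E'
from h import *
R=[]
for c in ("scene","top"):
    im=manip.capture(c); cv2.imwrite(f"pics/{c}1.png",im)
    for t in ("platter","stand","knob"):
        r=manip.regions_of(t,c)
        if not r: print(c,t,"none"); continue
        m=r[0]["mask"].astype(np.uint8); v,u=np.nonzero(m)
        if t=="knob":
            R.append(ray(u.mean(),v.mean(),c)); print(c,t,m.sum(),u.mean(),v.mean(),u.min(),u.max(),v.min(),v.max())
        else:
            ct=max(cv2.findContours(m,0,1)[0],key=len)[:,0]; z=.014 if t=="stand" else .040
            P=np.array([atz(a,b,z,c)[:2] for a,b in cv2.convexHull(ct)[:,0]])
            if t=="platter":
                for _ in range(6):
                    x,rr=fitc(P); e=abs(np.hypot(*(P-x).T)-rr); P=P[e<max(np.percentile(e,85),.002)] if len(P)>12 else P
                print(c,t,x,rr,len(P))
            else: print(c,t,cv2.minAreaRect((P*1000).astype(np.float32)))
if len(R)==2:
    (o1,d1),(o2,d2)=R; s=np.linalg.lstsq(np.c_[d1,-d2],o2-o1,rcond=None)[0]; print("knob",o1+d1*s[0],o2+d2*s[1])
st=np.array([.524,.0653])
out=[]
for c in ("scene","top"):
    im=cv2.imread(f"pics/{c}1.png")
    for z in (.04,.098): out.append(cv2.resize(unwrap(im,c,st,-.255,np.arange(.03,.20,.002),z),(720,140)))
cv2.imwrite("pics/polar.png",np.vstack(out))
E
```

```text
scene platter [0.5248973  0.06160995] 0.1517400436469776 25
scene stand none
scene knob 101 286.4752475247525 161.04950495049505 283 290 154 169
top platter [0.52375788 0.06382431] 0.14984778944361837 19
top stand none
top knob 4726 246.6792213288193 210.3366483283961 205 285 171 250
knob [0.48833072 0.08071036 0.19740574] [0.49630135 0.05475194 0.19821172]
```

View pics/polar.png

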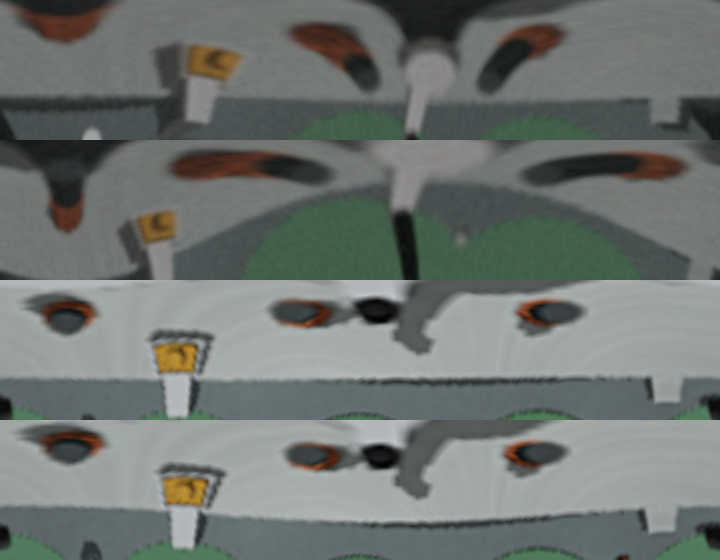

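The yellow block is the shoe in its guide at polar 88°. The tab is at column ~665 of 720, so the platter stands at about -27.5° (-0.48 rad). The axis is about (0.5235, 0.0645) and the knob about (0.442, 0.066). Moving over it now.

{"op": "apply_moves", "data": {"deltas": [0.49,-0.99,0,0,0,-0.7,1,0.49,-0.99,0,0,0,-0.7,1,0.49,-0.99,0,0,0,-0.7,1,0.49,-0.99,0,0,0,-0.7,1,0.49,-0.99,0,0,0,-0.7,1,0.49,-0.99,0,0,0,-0.7,1,0.49,-0.99,0,0,0,-0.7,1,0.49,-0.99,0,0,0,-0.7,1,0.49,-0.99,0,0,0,-0.7,1,0.49,-0.99,0,0,0,-0.7,1,0.49,-0.99,0,0,0,-0.7,1,0.49,-0.99,0,0,0,-0.7,1]}}

```text
time: 2.8
position: [0.4416, 0.0995, 0.2312]
tool_rot: [0.651, 0.759, 0.0, -0.0]
wrist_force: [-0.5, -0.1, -0.3]
opening: 0.998
grip_force: 0.0
```

{"op": "apply_moves", "data": {"deltas": [0,-0.067,0,0,0,0,1,0,-0.067,0,0,0,0,1,0,-0.067,-0.06,0,0,0,1,0,-0.067,-0.12,0,0,0,1,0,-0.067,-0.18,0,0,0,1,0,-0.067,-0.18,0,0,0,1], "grip_force": 25}}

```text
time: 3.55
position: [0.4405, 0.0655, 0.1399]
tool_rot: [0.651, 0.759, -0.002, -0.001]
wrist_force: [0.5, 0.6, 0.0]
opening: 1.001
grip_force: 0.0
```

Run:
```python
from h import *
s=manip.get_state(); print(s["position"],s["wrist_force"])
a=manip.capture("scene"); b=manip.capture("top")
cv2.imwrite("pics/s2.png",a); cv2.imwrite("pics/t2.png",b)
def crop(im,c):
    u,v=map(int,project((.5,.065,.1),c)); return cv2.resize(im[max(v-80,0):v+80,max(u-90,0):u+90],(394,350))
cv2.imwrite("pics/grasp.png",np.hstack([crop(a,"scene"),crop(b,"top")]))
```

```text
[0.44050855 0.06551897 0.13991173] [0.50925553 0.57282583 0.03495312]
```

View pics/grasp.png

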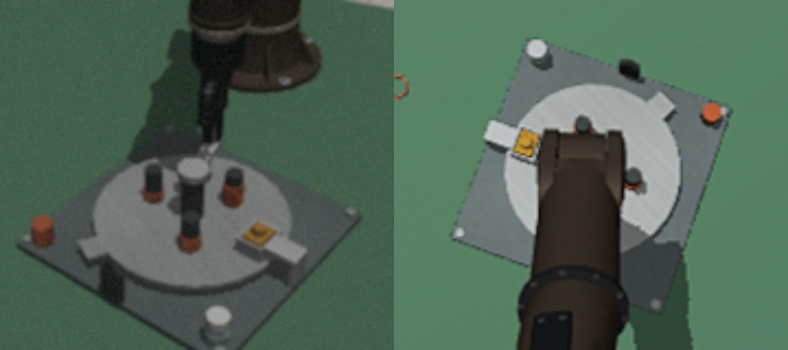

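The scene picture shows the fingers around the knob at about (208, 140), behind the hub cap. The tab is visible in both views. Closing.

{"op": "apply_moves", "data": {"deltas": [0,0,0,0,0,0,-1,0,0,0,0,0,0,-1,0,0,0,0,0,0,-1,0,0,0,0,0,0,-1], "grip_force": 25}}

```text
time: 4.15
position: [0.4428, 0.0647, 0.1418]
tool_rot: [0.652, 0.758, 0.001, 0.0]
wrist_force: [1.5, -0.5, 3.4]
opening: 0.273
grip_force: 26.2
```

```bash
cat >> h.py <<'E'
C=np.array([.5235,.0645]); YAW=-.255
def tabang(im,c,pred=None,w=60):
    "tab angle (deg from pointer dir): bright patch outside the rim"
    g=cv2.cvtColor(unwrap(im,c,C,YAW,np.arange(.155,.166,.002),.040),cv2.COLOR_BGR2GRAY).astype(float)
    p=g.mean(0); wd=14; kern=np.r_[-np.ones(5)/10,np.ones(wd)/wd,-np.ones(5)/10]
    s=np.array([np.roll(p,-i+12)[:24]@kern for i in range(360)])
    cand=np.argsort(-s)[:40]; o=[]
    for i in cand:
        if all(abs((i-j+180)%360-180)>10 for j,_ in o): o.append((int(i),round(float(s[i]))))
    return [(( a+180)%360-180,b) for a,b in o[:3]]
E
python3 - <<'E'
from h import *
s=manip.get_state(); print(s["time"],s["position"],s["wrist_force"],s["ft_torque"],s["opening"],s["grip_force"])
for f,c in (("s2","scene"),("t2","top"),("scene1","scene"),("top1","top")): print(f,tabang(cv2.imread(f"pics/{f}.png"),c))
E
```

```text
4.15 [0.44278896 0.06471745 0.14182931] [ 1.54654187 -0.48766526  3.355061  ] [-0.05140637 -0.30647436 -0.00357917] 0.27346134941614647 26.208639442920685
s2 [(99, 59), (-27, 44), (-154, 20)]
t2 [(88, 93), (-26, 73), (154, 35)]
scene1 [(99, 59), (-27, 44), (-151, 36)]
top1 [(88, 88), (-26, 68), (107, 21)]
```

```bash
cat >> h.py <<'E'
CC=np.array([.5230,.0645])
def rows(cmd,ang,incs,r=.080):
    "print rows of one call; returns end command and angle"
    o=[];a=ang
    for i in incs:
        a+=i; d=np.round((CC+r*np.array([np.cos(a),np.sin(a)])-cmd)/.5,3); o.append(f"{d[0]:g}, {d[1]:g}, 0, 0, 0, 0, -1")
    print("["+", ".join(o)+"]  end",np.round(cmd+d*.5,4),round(a,4)); return cmd+d*.5,a
E
python3 - <<'E'
from h import *
c,a=rows(np.array([.442,.0645]),np.pi,[.05,.11,.17]+[.225]*9)
c,a=rows(c,a,[.225]*12)
E
```

```text
[0.002, -0.008, 0, 0, 0, 0, -1, 0.004, -0.025, 0, 0, 0, 0, -1, 0.011, -0.052, 0, 0, 0, 0, -1, 0.026, -0.084, 0, 0, 0, 0, -1, 0.048, -0.113, 0, 0, 0, 0, -1, 0.076, -0.135, 0, 0, 0, 0, -1, 0.109, -0.151, 0, 0, 0, 0, -1, 0.144, -0.159, 0, 0, 0, 0, -1, 0.179, -0.159, 0, 0, 0, 0, -1, 0.214, -0.151, 0, 0, 0, 0, -1, 0.247, -0.136, 0, 0, 0, 0, -1, 0.275, -0.113, 0, 0, 0, 0, -1]  end [0.5795 0.008 ] 5.4966
[0.022, 0.028, 0, 0, 0, 0, -1, 0.038, 0.06, 0, 0, 0, 0, -1, 0.046, 0.095, 0, 0, 0, 0, -1, 0.046, 0.131, 0, 0, 0, 0, -1, 0.038, 0.166, 0, 0, 0, 0, -1, 0.022, 0.198, 0, 0, 0, 0, -1, -0, 0.226, 0, 0, 0, 0, -1, -0.028, 0.249, 0, 0, 0, 0, -1, -0.061, 0.264, 0, 0, 0, 0, -1, -0.096, 0.272, 0, 0, 0, 0, -1, -0.132, 0.272, 0, 0, 0, 0, -1, -0.167, 0.264, 0, 0, 0, 0, -1]  end [0.496 0.14 ] 8.1966
```

{"op": "apply_moves", "data": {"deltas": [0.002,-0.008,0,0,0,0,-1,0.004,-0.025,0,0,0,0,-1,0.011,-0.052,0,0,0,0,-1,0.026,-0.084,0,0,0,0,-1,0.048,-0.113,0,0,0,0,-1,0.076,-0.135,0,0,0,0,-1,0.109,-0.151,0,0,0,0,-1,0.144,-0.159,0,0,0,0,-1,0.179,-0.159,0,0,0,0,-1,0.214,-0.151,0,0,0,0,-1,0.247,-0.136,0,0,0,0,-1,0.275,-0.113,0,0,0,0,-1]}}

```text
time: 5.65
position: [0.5808, 0.007, 0.1419]
tool_rot: [0.653, 0.758, 0.0, 0.001]
wrist_force: [-1.8, -1.0, 7.0]
opening: 0.274
grip_force: 26.4
```

```bash
cat >> h.py <<'E'
def look(n,*cams):
    s=manip.get_state(); p=np.array(s["position"][:2])-CC
    print("t",round(s["time"],3),"pos",np.round(s["position"],4),"r",round(float(np.hypot(*p)),4),"crank",round(float(np.arctan2(p[1],p[0])),4),"F",np.round(s["wrist_force"],1),"open",round(s["opening"],3))
    for c in cams:
        t=manip.get_state()["time"]; im=manip.capture(c); cv2.imwrite(f"pics/{c}_{n}.png",im); print(c,round(t,3),tabang(im,c))
E
python3 -c "
from h import *
look('a','scene')"
```

```text
t 5.65 pos [0.5808 0.007  0.1419] r 0.0815 crank -0.7823 F [-1.8 -1.   7. ] open 0.274
scene 5.65 [(99, 62), (43, 59), (-127, 29)]
```

{"op": "apply_moves", "data": {"deltas": [0.022,0.028,0,0,0,0,-1,0.038,0.06,0,0,0,0,-1,0.046,0.095,0,0,0,0,-1,0.046,0.131,0,0,0,0,-1,0.038,0.166,0,0,0,0,-1,0.022,0.198,0,0,0,0,-1,0,0.226,0,0,0,0,-1,-0.028,0.249,0,0,0,0,-1,-0.061,0.264,0,0,0,0,-1,-0.096,0.272,0,0,0,0,-1,-0.132,0.272,0,0,0,0,-1,-0.167,0.264,0,0,0,0,-1]}}

```text
time: 7.2
position: [0.4966, 0.1382, 0.1418]
tool_rot: [0.653, 0.758, -0.0, 0.001]
wrist_force: [5.3, -13.2, 7.3]
opening: 0.274
grip_force: 26.5
```

```bash
python3 -c "
from h import *
look('b','scene')
c=np.array([.496,.14]);rows(c,8.1966,[.225]*12)"
```

```text
t 7.2 pos [0.4966 0.1382 0.1418] r 0.0783 crank 1.9153 F [  5.3 -13.2   7.3] open 0.274
scene 7.2 [(99, 60), (156, 39), (-167, 24)]
[-0.032, -0.016, 0, 0, 0, 0, -1, -0.06, -0.039, 0, 0, 0, 0, -1, -0.082, -0.067, 0, 0, 0, 0, -1, -0.097, -0.099, 0, 0, 0, 0, -1, -0.105, -0.135, 0, 0, 0, 0, -1, -0.105, -0.17, 0, 0, 0, 0, -1, -0.096, -0.205, 0, 0, 0, 0, -1, -0.081, -0.238, 0, 0, 0, 0, -1, -0.058, -0.265, 0, 0, 0, 0, -1, -0.029, -0.287, 0, 0, 0, 0, -1, 0.003, -0.303, 0, 0, 0, 0, -1, 0.038, -0.31, 0, 0, 0, 0, -1]  end [ 0.515 -0.015] 10.8966
```

```bash
sed -i 's/^CC=.*/CC=np.array([.5230,.0625])/; s/^C=.*/C=np.array([.5230,.0625]); YAW=-.255/' h.py
cat > fit.py <<'E'
from h import *
from scipy.optimize import least_squares
def sim(J,tf,profile,w=0.,th=0.,dt=.005,marks=()):
    "profile: list of (duration, crank speed)"
    t=0;T=[];TH=[];W=[]
    for d,Om in profile:
        for _ in range(round(d/dt)):
            q=.12*(Om-w); 
            if w==0 and abs(q)<=tf: a=0
            else: a=(q-tf*np.sign(w if w else q))/J
            wn=w+a*dt
            if w*wn<0: wn=0.
            th+=(w+wn)/2*dt; w=wn; t+=dt; T.append(t);TH.append(th);W.append(w)
    return np.array(T),np.array(TH),np.array(W)
P=[(.125,.4),(.125,.88),(.125,1.36)]+[(1.125,1.8)]+[(.05,0.)]+[(1.5,1.8)]
E
python3 - <<'E'
from fit import *
for f,c in (("scene_a","scene"),("scene_b","scene"),("scene1","scene")): print(f,tabang(cv2.imread(f"pics/{f}.png"),c))
th=np.radians([-27,43,156])
def res(p):
    T,TH,W=sim(p[0]*.06,p[1]*.05,P); return [np.interp(1.5,T,TH)-(th[1]-th[0]),TH[-1]-(th[2]-th[0])]
r=least_squares(res,[1,1],diff_step=1e-3,bounds=([.7,.4],[1.35,4])); J,tf=r.x*[.06,.05]; print(J,tf,r.fun)
T,TH,W=sim(J,tf,P); print("w@1.5",np.interp(1.5,T,W),"w end",W[-1],"ss",1.8-tf/.12)
c=np.array([.496,.14]);a=8.1966
for k in (.2125,.225): rows(c,a,[k]*12)
E
```

```text
scene_a [(99, 61), (44, 60), (-128, 28)]
scene_b [(100, 60), (155, 39), (-168, 25)]
scene1 [(99, 59), (-26, 44), (-152, 37)]
0.04200000200200877 0.05522255236665557 [-0.00171016  0.00068613]
w@1.5 1.3013561030522025 w end 1.3361485044930426 ss 1.3398120636112036
[-0.03, -0.019, 0, 0, 0, 0, -1, -0.057, -0.04, 0, 0, 0, 0, -1, -0.079, -0.066, 0, 0, 0, 0, -1, -0.095, -0.096, 0, 0, 0, 0, -1, -0.104, -0.129, 0, 0, 0, 0, -1, -0.106, -0.162, 0, 0, 0, 0, -1, -0.101, -0.196, 0, 0, 0, 0, -1, -0.089, -0.228, 0, 0, 0, 0, -1, -0.07, -0.256, 0, 0, 0, 0, -1, -0.046, -0.28, 0, 0, 0, 0, -1, -0.017, -0.298, 0, 0, 0, 0, -1, 0.015, -0.31, 0, 0, 0, 0, -1]  end [ 0.5035 -0.015 ] 10.7466
[-0.032, -0.02, 0, 0, 0, 0, -1, -0.06, -0.043, 0, 0, 0, 0, -1, -0.082, -0.071, 0, 0, 0, 0, -1, -0.097, -0.103, 0, 0, 0, 0, -1, -0.105, -0.139, 0, 0, 0, 0, -1, -0.105, -0.174, 0, 0, 0, 0, -1, -0.096, -0.209, 0, 0, 0, 0, -1, -0.081, -0.242, 0, 0, 0, 0, -1, -0.058, -0.269, 0, 0, 0, 0, -1, -0.029, -0.291, 0, 0, 0, 0, -1, 0.003, -0.307, 0, 0, 0, 0, -1, 0.038, -0.314, 0, 0, 0, 0, -1]  end [ 0.515 -0.017] 10.8966
```

Run:
```python
from fit import *
c=np.array([.496,.14]);a=8.1966-.02
for k in range(5): c,a=rows(c,a,[.2075]*12)
```

```text
[-0.027, -0.017, 0, 0, 0, 0, -1, -0.054, -0.037, 0, 0, 0, 0, -1, -0.076, -0.061, 0, 0, 0, 0, -1, -0.092, -0.09, 0, 0, 0, 0, -1, -0.102, -0.122, 0, 0, 0, 0, -1, -0.106, -0.154, 0, 0, 0, 0, -1, -0.103, -0.187, 0, 0, 0, 0, -1, -0.093, -0.219, 0, 0, 0, 0, -1, -0.076, -0.248, 0, 0, 0, 0, -1, -0.054, -0.273, 0, 0, 0, 0, -1, -0.028, -0.293, 0, 0, 0, 0, -1, 0.002, -0.306, 0, 0, 0, 0, -1]  end [ 0.497 -0.013] 10.6666
[0.033, -0.008, 0, 0, 0, 0, -1, 0.066, -0.008, 0, 0, 0, 0, -1, 0.098, -0.002, 0, 0, 0, 0, -1, 0.129, 0.011, 0, 0, 0, 0, -1, 0.156, 0.03, 0, 0, 0, 0, -1, 0.179, 0.054, 0, 0, 0, 0, -1, 0.196, 0.082, 0, 0, 0, 0, -1, 0.207, 0.113, 0, 0, 0, 0, -1, 0.212, 0.146, 0, 0, 0, 0, -1, 0.21, 0.179, 0, 0, 0, 0, -1, 0.2, 0.211, 0, 0, 0, 0, -1, 0.185, 0.24, 0, 0, 0, 0, -1]  end [0.5895 0.107 ] 13.1566
[-0.021, 0.026, 0, 0, 0, 0, -1, -0.047, 0.046, 0, 0, 0, 0, -1, -0.077, 0.061, 0, 0, 0, 0, -1, -0.109, 0.069, 0, 0, 0, 0, -1, -0.142, 0.071, 0, 0, 0, 0, -1, -0.175, 0.065, 0, 0, 0, 0, -1, -0.206, 0.054, 0, 0, 0, 0, -1, -0.234, 0.035, 0, 0, 0, 0, -1, -0.257, 0.012, 0, 0, 0, 0, -1, -0.275, -0.016, 0, 0
[... 197 characters left out ...]
 0.045, -0.121, 0, 0, 0, 0, -1, 0.07, -0.143, 0, 0, 0, 0, -1, 0.1, -0.158, 0, 0, 0, 0, -1, 0.131, -0.167, 0, 0, 0, 0, -1, 0.164, -0.17, 0, 0, 0, 0, -1, 0.197, -0.166, 0, 0, 0, 0, -1, 0.229, -0.155, 0, 0, 0, 0, -1, 0.257, -0.137, 0, 0, 0, 0, -1, 0.281, -0.115, 0, 0, 0, 0, -1]  end [0.5835 0.01  ] 18.1366
[0.019, 0.028, 0, 0, 0, 0, -1, 0.032, 0.058, 0, 0, 0, 0, -1, 0.038, 0.091, 0, 0, 0, 0, -1, 0.038, 0.124, 0, 0, 0, 0, -1, 0.031, 0.156, 0, 0, 0, 0, -1, 0.017, 0.186, 0, 0, 0, 0, -1, -0.003, 0.213, 0, 0, 0, 0, -1, -0.028, 0.235, 0, 0, 0, 0, -1, -0.056, 0.251, 0, 0, 0, 0, -1, -0.088, 0.262, 0, 0, 0, 0, -1, -0.121, 0.265, 0, 0, 0, 0, -1, -0.154, 0.262, 0, 0, 0, 0, -1]  end [0.5065 0.141 ] 20.6266
```

{"op": "apply_moves", "data": {"deltas": [-0.027,-0.017,0,0,0,0,-1,-0.054,-0.037,0,0,0,0,-1,-0.076,-0.061,0,0,0,0,-1,-0.092,-0.09,0,0,0,0,-1,-0.102,-0.122,0,0,0,0,-1,-0.106,-0.154,0,0,0,0,-1,-0.103,-0.187,0,0,0,0,-1,-0.093,-0.219,0,0,0,0,-1,-0.076,-0.248,0,0,0,0,-1,-0.054,-0.273,0,0,0,0,-1,-0.028,-0.293,0,0,0,0,-1,0.002,-0.306,0,0,0,0,-1]}}

```text
time: 8.75
position: [0.4972, -0.0137, 0.1418]
tool_rot: [0.652, 0.758, -0.0, -0.0]
wrist_force: [-1.8, -0.8, 11.7]
opening: 0.272
grip_force: 26.9
```

{"op": "apply_moves", "data": {"deltas": [0.033,-0.008,0,0,0,0,-1,0.066,-0.008,0,0,0,0,-1,0.098,-0.002,0,0,0,0,-1,0.129,0.011,0,0,0,0,-1,0.156,0.03,0,0,0,0,-1,0.179,0.054,0,0,0,0,-1,0.196,0.082,0,0,0,0,-1,0.207,0.113,0,0,0,0,-1,0.212,0.146,0,0,0,0,-1,0.21,0.179,0,0,0,0,-1,0.2,0.211,0,0,0,0,-1,0.185,0.24,0,0,0,0,-1]}}

```text
time: 10.25
position: [0.5888, 0.1078, 0.1417]
tool_rot: [0.652, 0.758, -0.0, -0.001]
wrist_force: [-6.1, -4.0, 12.7]
opening: 0.278
grip_force: 27.1
```

{"op": "apply_moves", "data": {"deltas": [-0.021,0.026,0,0,0,0,-1,-0.047,0.046,0,0,0,0,-1,-0.077,0.061,0,0,0,0,-1,-0.109,0.069,0,0,0,0,-1,-0.142,0.071,0,0,0,0,-1,-0.175,0.065,0,0,0,0,-1,-0.206,0.054,0,0,0,0,-1,-0.234,0.035,0,0,0,0,-1,-0.257,0.012,0,0,0,0,-1,-0.275,-0.016,0,0,0,0,-1,-0.287,-0.046,0,0,0,0,-1,-0.293,-0.079,0,0,0,0,-1]}}

```text
time: 11.75
position: [0.443, 0.0685, 0.1418]
tool_rot: [0.652, 0.759, 0.001, -0.0]
wrist_force: [1.0, -0.1, 7.0]
opening: 0.271
grip_force: 26.5
```

{"op": "apply_moves", "data": {"deltas": [0.002,-0.033,0,0,0,0,-1,0.01,-0.065,0,0,0,0,-1,0.025,-0.095,0,0,0,0,-1,0.045,-0.121,0,0,0,0,-1,0.07,-0.143,0,0,0,0,-1,0.1,-0.158,0,0,0,0,-1,0.131,-0.167,0,0,0,0,-1,0.164,-0.17,0,0,0,0,-1,0.197,-0.166,0,0,0,0,-1,0.229,-0.155,0,0,0,0,-1,0.257,-0.137,0,0,0,0,-1,0.281,-0.115,0,0,0,0,-1]}}

```text
time: 13.25
position: [0.5844, 0.0109, 0.1418]
tool_rot: [0.652, 0.758, 0.0, -0.0]
wrist_force: [-2.6, 0.8, 11.0]
opening: 0.274
grip_force: 26.8
```

{"op": "apply_moves", "data": {"deltas": [0.019,0.028,0,0,0,0,-1,0.032,0.058,0,0,0,0,-1,0.038,0.091,0,0,0,0,-1,0.038,0.124,0,0,0,0,-1,0.031,0.156,0,0,0,0,-1,0.017,0.186,0,0,0,0,-1,-0.003,0.213,0,0,0,0,-1,-0.028,0.235,0,0,0,0,-1,-0.056,0.251,0,0,0,0,-1,-0.088,0.262,0,0,0,0,-1,-0.121,0.265,0,0,0,0,-1,-0.154,0.262,0,0,0,0,-1]}}

```text
time: 14.75
position: [0.5066, 0.1408, 0.1418]
tool_rot: [0.652, 0.758, 0.0, 0.001]
wrist_force: [2.7, -7.6, 7.8]
opening: 0.278
grip_force: 26.7
```

Run:
```python
from fit import *
look('c','scene','top')
```

```text
t 14.75 pos [0.5066 0.1408 0.1418] r 0.08 crank 1.7772 F [ 2.7 -7.6  7.8] open 0.278
scene 14.75 [(99, 60), (-47, 41), (-168, 20)]
top 14.8 [(-43, 71), (-174, 49), (31, 35)]
```

The platter averaged 1.195 rad/s over the 7.5 s run. Now I hold the crank to brake it, then measure the pointer direction exactly.

{"op": "apply_moves", "data": {"deltas": [0,0,0,0,0,0,-1,0,0,0,0,0,0,-1,0,0,0,0,0,0,-1,0,0,0,0,0,0,-1,0,0,0,0,0,0,-1,0,0,0,0,0,0,-1,0,0,0,0,0,0,-1]}}

```text
time: 15.72
position: [0.5071, 0.1407, 0.1418]
tool_rot: [0.652, 0.758, 0.0, 0.0]
wrist_force: [1.0, -4.6, 8.8]
opening: 0.274
grip_force: 26.7
```

Run:
```python
from fit import *
look('d','scene','top')
for c in ("scene","top"):
    for t in ("tab","pointer"):
        for p,q in lm(t,c): print(c,t,p,q,np.degrees(np.arctan2(p[1]-C[1],p[0]-C[0])))
# stand plate from the unobstructed first pictures
for c in ("top","scene"):
    im=cv2.imread(f"pics/{c}1.png"); hsv=cv2.cvtColor(im,cv2.COLOR_BGR2HSV)
    u,v=map(int,project((.523,.0625,.04),c))
    b,g,r=[im[...,i].astype(int) for i in range(3)]
    m=((g-r)<25)&(np.abs(g-b)<25); m=m.astype(np.uint8)
    # region of interest
    roi=np.zeros_like(m); q=np.array([project((.523+dx,.0625+dy,.014),c) for dx,dy in ((.3,.3),(.3,-.3),(-.3,-.3),(-.3,.3))]).astype(int)
    cv2.fillConvexPoly(roi,q,1); m&=roi; m=cv2.morphologyEx(m,cv2.MORPH_OPEN,np.ones((3,3),np.uint8))
    n,l=cv2.connectedComponents(m); m=(l==l[v,u]).astype(np.uint8)
    ct=cv2.convexHull(max(cv2.findContours(m,0,1)[0],key=len))[:,0]
    P=np.array([atz(a,b,.014,c)[:2] for a,b in ct])*1000
    print(c,"plate",m.sum(),cv2.minAreaRect(P.astype(np.float32)))
out=[]
for n in ("scene_d","top_d","top1","scene1"):
    c=n[:3]=="top" and "top" or "scene"
    p=unwrap(cv2.imread(f"pics/{n}.png"),c,C,YAW,np.arange(.13,.20,.001),.04,1440)
    out.append(cv2.resize(np.roll(p,360,1)[:,180:540],(720,140)))
cv2.imwrite("pics/polar2.png",np.vstack(out))
```

```text
t 15.725 pos [0.5071 0.1407 0.1418] r 0.0798 crank 1.7719 F [ 1.  -4.6  8.8] open 0.274
scene 15.725 [(99, 60), (-32, 42), (168, 19)]
top 15.775 [(-31, 71), (-174, 51), (31, 36)]
scene tab [0.6375, -0.0592, 0.0339] 0.64 -46.74598607402894
scene pointer [0.6839, 0.0212, 0.0366] 0.9 -14.395958192573026
top tab [0.6383, -0.0624, 0.0333] 0.69 -47.28870481936544
top pointer [0.6878, 0.0186, 0.037] 0.82 -14.916268724925354
top pointer [0.641, -0.0625, 0.0339] 0.39 -46.650039395577885
top plate 9927 ((534.2547607421875, 68.50639343261719), (390.88568115234375, 402.2473449707031), 74.70763397216797)
scene plate 9472 ((484.55108642578125, 70.28292846679688), (402.6330261230469, 476.2051086425781), 74.50536346435547)
```

View pics/polar2.png

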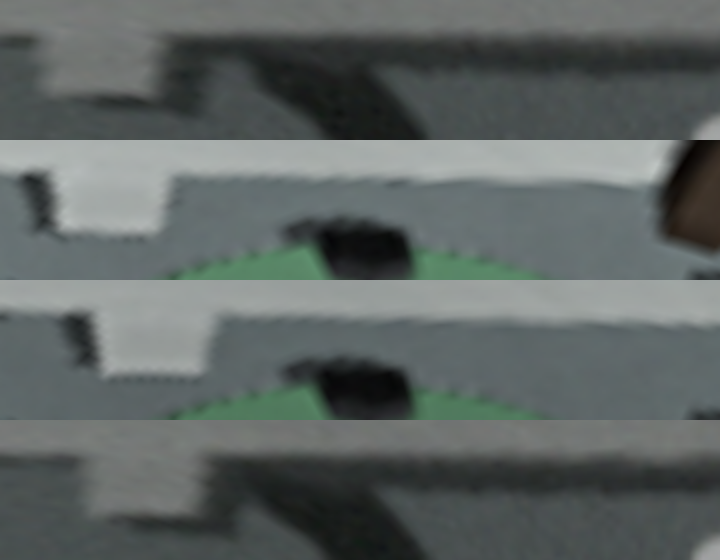

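The polar strips show the tab centred near col 112 (top) and 105 (scene), where col 360 is the assumed pointer direction at 8 px/deg. The dark blade is around col 365–370 in the top strip. So the tab is about 32° short of the pointer. I'll pin the stand yaw by edge lines and plan a nudge.

Run:
```python
from fit import *
im=cv2.imread("pics/top1.png"); c="top"
k=manip.calibration(c);T=np.linalg.inv(np.array(k["world_from_camera"]));f=192/np.tan(np.radians(k["vfov"])/2)
def samp(P):
    q=P@T[:3,:3].T+T[:3,3]; return cv2.remap(im,(k["cx"]+f*q[...,0]/q[...,2]).astype(np.float32),(k["cy"]+f*q[...,1]/q[...,2]).astype(np.float32),1).astype(float)
for y0 in (-.245,-.260):
  for e in range(4):
    n=np.array([np.cos(y0+e*np.pi/2),np.sin(y0+e*np.pi/2)]);t=np.array([-n[1],n[0]])
    S=np.arange(-.165,.166,.005);D=np.arange(.165,.215,.0005)
    P=np.zeros((len(S),len(D),3));P[...,:2]=C+S[:,None,None]*t+D[None,:,None]*n;P[...,2]=.014
    b=samp(P);gr=b[...,1]-b[...,2]; lo,hi=np.median(gr[:,:15]),np.median(gr[:,-20:]); th=(lo+hi)/2
    d=D[np.argmax(gr>th,1)]; ok=np.ones(len(S),bool)
    for _ in range(6):
        pf=np.polyfit(S[ok],d[ok],1); r=abs(np.polyval(pf,S)-d); ok=r<.0025
    print(e,"yaw deg",round(np.degrees(y0-np.arctan(pf[0])),2),"dist",round(pf[1],4),ok.sum())
th0=-.56
for J,tf in ((.045,.054),(.06,.054),(.045,.05),(.045,.058)):
    for n,Om in ((4,1.0),(5,1.0),(6,1.0)):
        T_,TH,W=sim(J,tf,[(.125,.5)]+[(.125*n,Om)]+[(.125,.5)]+[(1.5,0)]); print(J,tf,n,Om,round(TH[-1],3))
```

```text
0 yaw deg -15.36 dist 0.189 59
1 yaw deg -15.37 dist 0.1944 58
2 yaw deg -15.32 dist 0.1923 67
3 yaw deg -15.31 dist 0.1873 67
0 yaw deg -15.36 dist 0.189 59
1 yaw deg -15.35 dist 0.1944 58
2 yaw deg -15.32 dist 0.1923 67
3 yaw deg -15.34 dist 0.1872 67
0.045 0.054 4 1.0 0.2
0.045 0.054 5 1.0 0.263
0.045 0.054 6 1.0 0.327
0.06 0.054 4 1.0 0.178
0.06 0.054 5 1.0 0.236
0.06 0.054 6 1.0 0.297
0.045 0.05 4 1.0 0.221
0.045 0.05 5 1.0 0.288
0.045 0.05 6 1.0 0.356
0.045 0.058 4 1.0 0.181
0.045 0.058 5 1.0 0.239
0.045 0.058 6 1.0 0.299
```

```bash
sed -i 's/^C=.*/C=np.array([.5233,.0655]); YAW=np.radians(-15.34)/' h.py
python3 - <<'E'
from fit import *
def tabfine(n,c):
    p=unwrap(cv2.imread(f"pics/{n}.png"),c,C,YAW,np.arange(.155,.166,.001),.04,3600)
    return tabang(cv2.imread(f"pics/{n}.png"),c)
for n,c in (("scene_d","scene"),("top_d","top")): print(tabfine(n,c))
for J,tf in ((.045,.054),(.06,.054),(.05,.05),(.045,.058)):
    for n,Om in ((5,1.2),(6,1.2),(7,1.2)):
        T_,TH,W=sim(J,tf,[(.125,.6)]+[(.125*n,Om)]+[(.125,.6)]+[(1.5,0)]); print(J,tf,n,Om,round(TH[-1],3))
rows(np.array([.5065,.141]),20.6266-4*np.pi*1.5,[.075]+[.15]*6+[.075])
E
```

```text
[(100, 60), (-32, 43), (170, 19)]
[(-31, 73), (-172, 51), (30, 36)]
0.045 0.054 5 1.2 0.384
0.045 0.054 6 1.2 0.473
0.045 0.054 7 1.2 0.563
0.06 0.054 5 1.2 0.349
0.06 0.054 6 1.2 0.434
0.06 0.054 7 1.2 0.522
0.05 0.05 5 1.2 0.398
0.05 0.05 6 1.2 0.49
0.05 0.05 7 1.2 0.584
0.045 0.058 5 1.2 0.358
0.045 0.058 6 1.2 0.442
0.045 0.058 7 1.2 0.529
[-0.011, -0.003, 0, 0, 0, 0, -1, -0.034, -0.012, 0, 0, 0, 0, -1, -0.055, -0.023, 0, 0, 0, 0, -1, -0.074, -0.038, 0, 0, 0, 0, -1, -0.09, -0.055, 0, 0, 0, 0, -1, -0.104, -0.075, 0, 0, 0, 0, -1, -0.115, -0.096, 0, 0, 0, 0, -1, -0.119, -0.107, 0, 0, 0, 0, -1]  end [0.447  0.0875] 2.827
```

{"op": "apply_moves", "data": {"deltas": [-0.011,-0.003,0,0,0,0,-1,-0.034,-0.012,0,0,0,0,-1,-0.055,-0.023,0,0,0,0,-1,-0.074,-0.038,0,0,0,0,-1,-0.09,-0.055,0,0,0,0,-1,-0.104,-0.075,0,0,0,0,-1,-0.115,-0.096,0,0,0,0,-1,-0.119,-0.107,0,0,0,0,-1,-0.119,-0.107,0,0,0,0,-1,-0.119,-0.107,0,0,0,0,-1,-0.119,-0.107,0,0,0,0,-1,-0.119,-0.107,0,0,0,0,-1]}}

```text
time: 17.52
position: [0.4473, 0.0887, 0.1418]
tool_rot: [0.652, 0.758, 0.0, -0.0]
wrist_force: [-0.7, -0.2, 8.9]
opening: 0.271
grip_force: 26.6
```

```bash
cat >> h.py <<'E'
def tabfine(n,c,pred,span=14):
    "tab centre in deg (0 = pointer) from the two bright/dark edges"
    p=unwrap(cv2.imread(f"pics/{n}.png"),c,C,YAW,np.arange(.155,.165,.001),.040,3600).astype(float).mean((0,2))
    i=np.arange(int((pred-span)*10),int((pred+span)*10)); g=cv2.GaussianBlur(p[i%3600][None],(0,0),4)[0]; d=np.gradient(g)
    m=len(d)//2; a,b=np.argmax(d[:m+20]),np.argmin(d[m-20:])+m-20
    return round((i[a]+i[b])/20,2),round((i[b]-i[a])/10,1)
E
python3 - <<'E'
from fit import *
look('e','scene','top')
for n in "de":
    for c in ("scene","top"):
        print(n,c,tabfine(f"{c}_{n}",c,-31.5 if n=="d" else -5))
for c in ("scene","top"):
    for p,q in lm("tab",c): print(c,p,q,np.degrees(np.arctan2(p[1]-C[1],p[0]-C[0])-YAW))
out=[]
for n in ("scene_e","top_e"):
    c=n[:-2]; p=unwrap(cv2.imread(f"pics/{n}.png"),c,C,YAW,np.arange(.13,.20,.001),.04,1440)
    out.append(cv2.resize(np.roll(p,360,1)[:,180:540],(720,140)))
    u,v=map(int,project((.66,.02,.04),c)); s=cv2.imread(f"pics/{n}.png")[v-35:v+35,u-45:u+45]; out.append(cv2.resize(s,(720,160),interpolation=cv2.INTER_CUBIC) if 0 else np.pad(cv2.resize(s,(205,160),interpolation=2),((0,0),(0,515),(0,0))))
cv2.imwrite("pics/polar3.png",np.vstack(out))
E
```

```text
t 17.525 pos [0.4473 0.0887 0.1418] r 0.0801 crank 2.8088 F [-0.7 -0.2  8.9] open 0.271
scene 17.525 [(100, 61), (71, 15), (0, 14)]
top 17.575 [(89, 96), (-5, 73), (139, 33)]
d scene (np.float64(-32.8), np.float64(15.4))
d top (np.float64(-31.4), np.float64(14.0))
e scene (np.float64(-1.05), np.float64(4.1))
e top (np.float64(-5.75), np.float64(14.3))
scene [0.6778, 0.0028, 0.034] 0.61 -6.748555993967037
top [0.6806, 0.0013, 0.0338] 0.59 -6.862204117219189
top [0.5204, 0.0643, 0.0009] 0.41 -142.18056560289688
```

View pics/polar3.png

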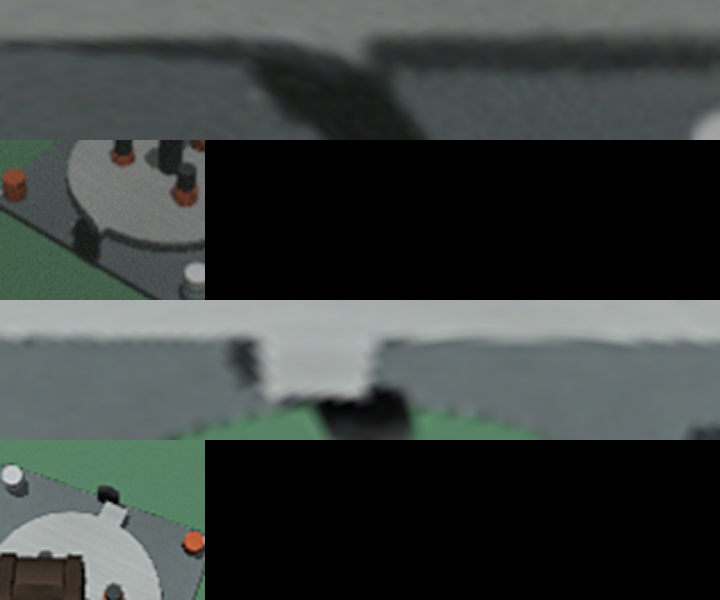

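The tab now sits just left of the blade in the top view (polar cols 262–375 against the blade at 318–410), about 6.3° short. The scene view is blocked by the blade itself. One small nudge of 0.11 rad.

Run:
```python
from fit import *
for J,tf in ((.045,.057),(.055,.0545),(.06,.053)):
    print(J,tf,"prev",round(sim(J,tf,[(.125,.6),(.75,1.2),(.125,.6),(1.5,0)])[1][-1],3))
    for Om,n in ((1.2,1),(1.2,2),(1.0,2),(1.0,3),(1.1,2)):
        print(Om,n,round(sim(J,tf,[(.125,Om/2),(.125*n,Om),(.125,Om/2),(1.5,0)])[1][-1],3),end="; ")
    print()
for i in (.15,.1375,.125): rows(np.array([.447,.0875]),2.827,[i/2,i,i,i/2])
```

```text
0.045 0.057 prev 0.45
1.2 1 0.059; 1.2 2 0.125; 1.0 2 0.077; 1.0 3 0.129; 1.1 2 0.101; 
0.055 0.0545 prev 0.443
1.2 1 0.057; 1.2 2 0.121; 1.0 2 0.075; 1.0 3 0.126; 1.1 2 0.097; 
0.06 0.053 prev 0.442
1.2 1 0.057; 1.2 2 0.12; 1.0 2 0.075; 1.0 3 0.126; 1.1 2 0.097; 
[-0.003, -0.012, 0, 0, 0, 0, -1, -0.007, -0.036, 0, 0, 0, 0, -1, -0.008, -0.06, 0, 0, 0, 0, -1, -0.007, -0.072, 0, 0, 0, 0, -1]  end [0.4435 0.0515] 3.277
[-0.003, -0.011, 0, 0, 0, 0, -1, -0.007, -0.033, 0, 0, 0, 0, -1, -0.008, -0.055, 0, 0, 0, 0, -1, -0.007, -0.066, 0, 0, 0, 0, -1]  end [0.4435 0.0545] 3.2395
[-0.003, -0.01, 0, 0, 0, 0, -1, -0.007, -0.03, 0, 0, 0, 0, -1, -0.008, -0.05, 0, 0, 0, 0, -1, -0.008, -0.06, 0, 0, 0, 0, -1]  end [0.443  0.0575] 3.202
```

Ω = 1.1 rad/s should give about 0.099 rad (5.7°), slightly short on purpose.

{"op": "apply_moves", "data": {"deltas": [-0.003,-0.011,0,0,0,0,-1,-0.007,-0.033,0,0,0,0,-1,-0.008,-0.055,0,0,0,0,-1,-0.007,-0.066,0,0,0,0,-1,-0.007,-0.066,0,0,0,0,-1,-0.007,-0.066,0,0,0,0,-1,-0.007,-0.066,0,0,0,0,-1,-0.007,-0.066,0,0,0,0,-1]}}

```text
time: 18.73
position: [0.4431, 0.0555, 0.1417]
tool_rot: [0.652, 0.758, -0.0, -0.001]
wrist_force: [-3.2, -0.7, 13.4]
opening: 0.271
grip_force: 27.0
```

```bash
sed -i 's/^C=.*/C=np.array([.5228,.0660]); YAW=np.radians(-15.34)/' h.py
python3 - <<'E'
from fit import *
look('f','scene','top'); look('g','scene','top')
for n,p in (("d",-31.5),("e",-6),("f",0),("g",0)): print(n,tabfine(f"top_{n}","top",p))
for i in range(3):
  for c in ("scene","top"):
    for t in ("tab","pointer"):
      for p,q in lm(t,c)[:1]: print(c,t,p,q,round(np.degrees(np.arctan2(p[1]-C[1],p[0]-C[0])-YAW),2))
out=[]
for n in ("scene_f","top_f"):
    c=n[:-2]; u,v=map(int,project((.685,.02,.04),c)); s=cv2.imread(f"pics/{n}.png")[v-25:v+25,u-33:u+33]; out.append(cv2.resize(s,(396,300),interpolation=2))
p=unwrap(cv2.imread("pics/top_f.png"),"top",C,YAW,np.arange(.13,.20,.001),.04,1440)
cv2.imwrite("pics/polar4.png",np.vstack([np.hstack(out),cv2.resize(np.roll(p,360,1)[:,180:540],(792,150))]))
E
```

```text
t 18.725 pos [0.4431 0.0555 0.1417] r 0.0802 crank -3.0543 F [-3.2 -0.7 13.4] open 0.271
scene 18.725 [(100, 61), (-150, 46), (2, 46)]
top 18.775 [(89, 95), (2, 66), (157, 36)]
t 18.825 pos [0.4431 0.0555 0.1417] r 0.0802 crank -3.0541 F [-4.1 -0.5 13.3] open 0.275
scene 18.825 [(100, 61), (2, 46), (-151, 45)]
top 18.875 [(89, 95), (2, 66), (157, 36)]
d (np.float64(-31.4), np.float64(14.0))
e (np.float64(-5.85), np.float64(14.3))
f (np.float64(1.05), np.float64(14.1))
g (np.float64(1.05), np.float64(14.1))
scene tab [0.684, 0.0224, 0.0359] 0.95 0.21
scene pointer [0.6833, 0.0237, 0.037] 0.56 0.58
top tab [0.6906, 0.0221, 0.0315] 0.59 0.68
top pointer [0.6891, 0.0193, 0.0352] 0.94 -0.35
scene tab [0.684, 0.0224, 0.0359] 0.95 0.21
scene pointer [0.6833, 0.0237, 0.037] 0.56 0.58
top tab [0.6906, 0.0221, 0.0315] 0.59 0.68
top pointer [0.6891, 0.0193, 0.0352] 0.94 -0.35
scene tab [0.684, 0.0224, 0.0359] 0.95 0.21
scene pointer [0.6833, 0.0237, 0.037] 0.56 0.58
top tab [0.6906, 0.0221, 0.0315] 0.59 0.68
top pointer [0.6891, 0.0193, 0.0352] 0.94 -0.35
```

View pics/polar4.png

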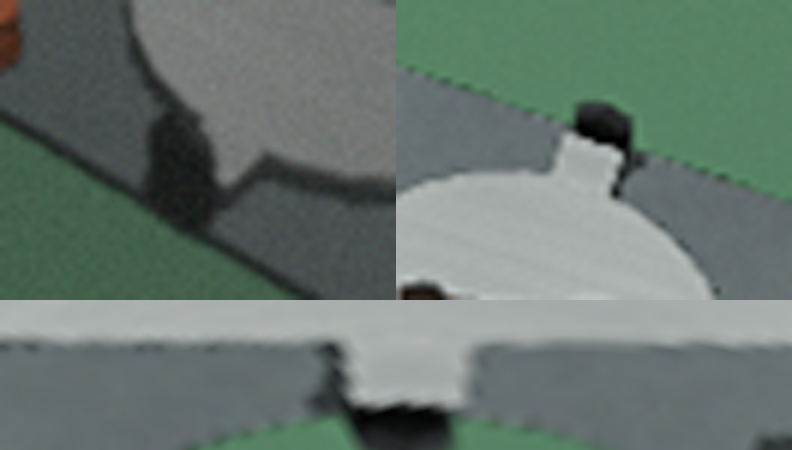

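The tab is in front of the blade in both pictures: top crop tab (585, 165) against blade (605, 125), with the residual under 1°. Letting go and rising straight up.

{"op": "apply_moves", "data": {"deltas": [0,0,0,0,0,0,1,0,0,0,0,0,0,1,0,0,0,0,0,0,1,0,0,0,0,0,0,1,0,0,0,0,0,0,1,0,0,0.06,0,0,0,1,0,0,0.14,0,0,0,1,0,0,0.22,0,0,0,1,0,0,0.3,0,0,0,1,0,0,0.3,0,0,0,1]}}

```text
time: 20.78
position: [0.4452, 0.0548, 0.2939]
tool_rot: [0.652, 0.758, 0.003, 0.001]
wrist_force: [0.0, 0.0, 0.1]
opening: 0.998
grip_force: 0.0
```

Run:
```python
from fit import *
look('h','scene','top')
print(tabfine("top_h","top",0))
for c in ("scene","top"):
    for t in ("tab","pointer","knob","shoe","jar","stack"): print(c,t,lm(t,c)[:1])
out=[]
for n in ("scene_h","top_h"):
    c=n[:-2]; u,v=map(int,project((.55,.05,.06),c)); s=cv2.imread(f"pics/{n}.png")[v-75:v+75,u-99:u+99]; out.append(cv2.resize(s,(396,300),interpolation=2))
cv2.imwrite("pics/end.png",np.hstack(out))
```

```text
t 20.775 pos [0.4452 0.0548 0.2939] r 0.0782 crank -3.0436 F [0.  0.  0.1] open 0.998
scene 20.775 [(100, 61), (-147, 52), (2, 46)]
top 20.825 [(89, 94), (2, 66), (168, 33)]
(np.float64(1.05), np.float64(14.1))
scene tab [([0.6838, 0.0228, 0.034], 0.58)]
scene pointer [([0.6854, 0.0257, 0.0358], 0.59)]
scene knob [([0.635, -0.1329, 0.0115], 0.67)]
scene shoe [([0.5703, -0.4582, -0.0017], 0.57)]
scene jar [([0.7206, 0.1769, 0.0132], 0.58)]
scene stack [([0.6319, -0.1309, 0.0119], 0.58)]
top tab [([0.6848, 0.0204, 0.034], 0.97)]
top pointer [([0.6863, 0.0206, 0.0402], 0.97)]
top knob []
top shoe [([0.5616, 0.1802, 0.039], 0.55)]
top jar [([0.7196, 0.1749, 0.0168], 0.45)]
top stack [([0.6376, -0.1297, 0.0156], 0.62)]
```

View pics/end.png

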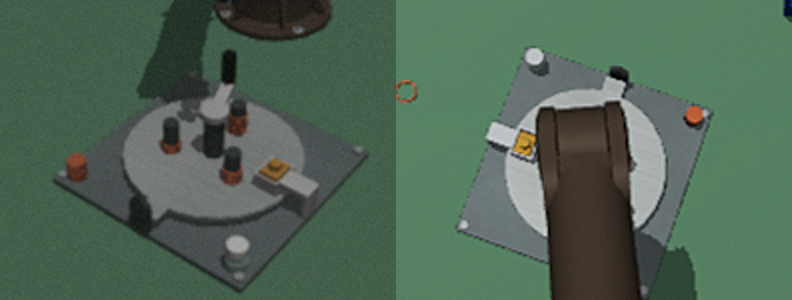

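The knob stands free at (228, 68) in the left crop. The tab is at the pointer in both views and hasn't moved since release, and the bystanders are in place. Handing in.

```bash
python3 -c "
from bench import manip
print(manip.job_done())"
```

```text
the job is handed in; nothing more can be done
None
```

I handed the job in at about 21 s: the platter averaged about 1.2 rad/s over an unbroken 7.5 s run and stayed under about 1.4 by model estimate, it is stopped with the tab within about 1° of the pointer (final position set with two small knob nudges), and the knob is released with everything at rest.

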